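# Third rest post into its spring-plunger holder

### The job

The board rest on the mat has lost one of its three wide-capped posts. Take the matching wide, round-capped post out of the wooden rack and push it foot first into the empty holder, past the spring plunger, until it is fully home with its cap level with the other two; let go so that it stands gripped and upright.

Things in the scene. Friction and masses are not known exactly. Their poses are not given: they have to be found in the camera images.
- post: The post wanted: bare steel, upright in the rack. Shaft 14 mm in diameter (lowest 8 mm tapers to 7 mm), flat round cap 36 mm wide, 12 mm thick; 100 mm tall over all, about 0.2 kg. Origin: centre of the foot's end; z up to the cap (cap from 88 to 100 mm). The rack's two unwanted posts have a narrow 22 mm round cap (85 mm tall) and a 48 mm crossbar (100 mm tall).
- rack: Wooden block 66 x 246 mm, 50 mm high; origin at the centre of its underside, z up, y along the row of posts, turned at most 25 degrees from world y. Three straight holes, 17 mm square and 40 mm deep, at y = -90, 0 and +90 mm, each with a loose upright post; the post wanted stands 60 mm proud of the rack.
- seat (a point): Floor centre of the bore in the empty holder of the board rest (black 190 x 200 mm plate, three aluminium holders, two with fixed wide-capped posts of the same height). z up; x from the plunger's side across the bore, to the filled holders 120 mm on, at y = +-70 mm. Bore 17 mm square, straight to 40 mm up, then flared to a 37 mm mouth at 50 mm. Seated, the foot rests on this floor, 1.5 mm to +x.
- plunger (a joint): Travel of the empty holder's spring plunger (m). 0: sprung out, its round steel nose (14 mm across, 24 mm above the seat) sticks 8 mm into the bore from the -x side. Grows as it is pushed back, at most 0.010. Spring: 5 N at 0 plus 0.8 N per mm. A seated post keeps it at about 0.004; pushing the post past it takes roughly 10 to 18 N.
There are look-alikes about, which are no part of the job. Leave any green or yellow look-alike of the post alone.

How it is judged:
On the way:
1. the robot's fingers push the wide-capped post past the plunger: they bear on it while its foot is in the holder, less than 12 mm above the floor, and the plunger is pushed back by more than 2 mm (contact force between the fingers and post above 0.5 N and z of post in the frame of seat below 0.012 m and horizontal distance between post and seat below 0.007 m and value of joint plunger above 0.002 m), for 0.05 s.
At the end, for the whole second after the job is handed in: The wide-capped post stands in the empty holder, its foot within 5 mm of the bore's floor and 7 mm of its centre, upright within 7 degrees, at rest, with the plunger pushed back by more than 2 mm and so gripping it (z of post in the frame of seat between -0.004 and 0.005 m and horizontal distance between post and seat below 0.007 m and angle between post's own z axis and vertical below 0.12 rad and value of joint plunger above 0.002 m and linear speed of post below 0.02 m/s); the robot touches nothing.
It also fails if it takes over 38 s, if anything falls off the work surface, if the arm or the gripper's body presses on something with over 40 N, if the wrist force passes 120 N, or if a joint passes its speed limit or range.

### The arm

A 7-joint arm with a two-finger parallel gripper is mounted at the origin on the work surface. World frame = base frame: x ahead of the robot, y to its left, z up, the work surface at z = 0. Lengths are in m, angles in rad, forces in N, time in s.
With the tool pointing down it reaches from about 0.425 to 0.875 m from the base axis. Payload 4.7 kg.
Tool frame: the origin (TCP) lies at the very end of the fingers, on their centre line; the grasp point (between the pads) lies 19 mm behind it; z points along the fingers, y is the line along which they close (so a half turn about z gives the same grasp; the last joint's range is limited). The gripper opens to 87 mm and grips with 3 to 60 N. Pads are 19 mm wide; open, the fingers measure 117 mm over their backs; the gripper's body (75 mm by 190 mm) begins 51 mm behind the grasp point.
Start: joints at [1.22, 0.321, -0.07, 1.45, 0.023, 1.371, -0.057], TCP at [0.232, -0.607, 0.223] pointing down, gripper open.
Joint ranges: [-2.86, 2.86], [-0.3, 2.09], [-1.38, 1.24], [0.06, 2.45], [-1.56, 4.7], [0.09, 2.05], [-2.69, 2.69]. Speed limits (rad/s): [2.57, 2.57, 3.14, 3.14, 3.14, 3.14, 3.14].

### API

Orientations are given as a rotation vector (axis times angle).
In Python, from bench import ctrl, imaging, ticket gives the robot as it stands.
- The arm moves only by the tool jog_arm, never from a script. Its argument "rows" is text: rows parted by semicolons, each of 7 numbers parted by spaces: the shift along the tool's x, y, z in cm, then the turn, a rotation vector about the tool's x, y, z in rad, then the closure, from -1 (fully open) to 1 (shut), so that 0 is half open. A call has 1 to 5 rows; each row shifts and turns the commanded pose from where the row before left it, along the tool's axes as they then stand; what a row does not reach is not made up. A row lasts 1/8 s, in which the tool goes at most 62.5 mm and 10.7 degrees, less where a joint would pass 70% of its speed; a pose out of reach is approached as far as the arm can. A call with a gripper value outside its range is refused whole. The fingers move at their own pace and stop on an object; "force" is the grip in N (left out, the last holds). Time passes only in rows, so rows that do not move let the fingers close. It gives the time, the measured TCP pose, the force, the opening and the grip force at its end, in the units of the state.
- ctrl.get_state(): the state, without advancing time (a new reading comes with each control period).
- imaging.get_image(name): name is "side" or "top" or "wrist"; returns a dict with "img" (384x512x3 uint8, blue, green, red), "vertical_fov" (degrees; the focal length in pixels is half the picture's height over the tangent of half this angle, whatever the lens; pixels are square), "cx", "cy" (the principal point, pixels), "origin" and "orientation" of the camera in the world. Camera axes: x right, y down, z forward; pixel columns grow to the right and rows downward; lengths in m; the calibration is good to about 2 mm. A picture is of the moment at which its call begins. There is no depth.
- ticket.close_job(): hands the job in; it is judged then, once.
The state is a dict: "time": time; "joint_positions": joint angles; "qd": joint speeds; "joint_torque": joint torques, N m; "position": TCP position; "tool_rot": TCP orientation; "ft_force": force on the tool from outside, world axes, zero at the start; "torque": the same for the moment, N m; "grip_width": opening from 0.0 (shut) to 1.0 (fully open); "grip_force": force on a finger pad.
Only numpy, scipy, OpenCV 4.12 (cv2) and the standard library are available. Lean on these libraries where they do the work, as an engineer would, in place of code of your own. Each camera call takes 0.05 s, during which the arm holds its last target. There are 200 camera calls.

## Working session

There is one attempt and no reset: what is moved stays moved. The work goes in short steps, Python scripts to look and compute and a tool call to move; the robot and the scene stay as the last step left them, time stands still between calls to the robot, and variables do not carry over. Pictures are saved under pics/ and viewed, at most 10 in all, crops included, and the job is handed in when it is done.

Besides the shell and the picture viewer there is one more tool, called after ">>>" as name(argument=value, ...), one argument or row to a line, values as JSON. jog_arm: Moves the arm, as the interface text tells. Its arguments: {"type":"object","properties":{"rows":{"type":"string"},"force":{"type":"number"}},"required":["rows"]}

```bash
ls; mkdir -p pics; cat > h.py <<'E'
import numpy as np, cv2, pickle
from scipy.spatial.transform import Rotation as R
def load(n): return pickle.load(open(f'pics/{n}.pkl','rb'))
def rot(o):
    o=np.array(o,float)
    if o.shape==(3,3): return o
    return R.from_rotvec(o).as_matrix() if o.size==3 else R.from_quat(o).as_matrix()
def snap(cam,n):
    from bench import imaging
    d=imaging.get_image(cam); pickle.dump(d,open(f'pics/{n}.pkl','wb')); cv2.imwrite(f'pics/{n}.png',d['img']); return d
def f(d): return d['img'].shape[0]/2/np.tan(np.radians(d['vertical_fov'])/2)
def onz(d,u,v,z):
    r=rot(d['orientation'])@np.array([(u-d['cx'])/f(d),(v-d['cy'])/f(d),1]); o=np.array(d['origin'])
    return o+r*(z-o[2])/r[2]
def proj(d,p):
    q=rot(d['orientation']).T@(np.array(p)-d['origin']); return d['cx']+f(d)*q[0]/q[2], d['cy']+f(d)*q[1]/q[2]
E
python3 - <<'E'
from h import *
a=snap('top','t0');b=snap('side','s0')
for d in(a,b): print({k:v for k,v in d.items() if k!='img'})
cv2.imwrite('pics/t0b.png',cv2.resize(a['img'],(800,600),interpolation=cv2.INTER_CUBIC))
cv2.imwrite('pics/s0b.png',cv2.resize(b['img'],(800,600),interpolation=cv2.INTER_CUBIC))
from bench import ctrl; print(ctrl.get_state())
E
```

```text
pics
{'vertical_fov': 52.19776147565909, 'cx': 254.35652635228345, 'cy': 191.27145303076733, 'origin': array([ 0.45089285, -0.07065616,  0.8647532 ]), 'orientation': array([-2.16967309,  2.1129786 , -0.17798907])}
{'vertical_fov': 45.03781860415157, 'cx': 252.29218435367363, 'cy': 195.24831608367816, 'origin': array([0.4899579 , 0.94219728, 0.7170024 ]), 'orientation': array([-0.1057805 ,  2.71322749, -1.4870719 ])}
{'time': 0.1, 'joint_positions': array([ 1.22006899,  0.321743  , -0.07007685,  1.45157101,  0.02259548,
        1.37082182, -0.05691389]), 'qd': array([-0.00027075, -0.00133721,  0.00183791, -0.00332089,  0.00038963,
        0.00020245,  0.00215374]), 'joint_torque': array([-1.14880149e-04, -4.92574453e+01, -4.05749604e-01, -3.13399172e+01,
       -6.42355392e-02,  3.94365995e-02,  8.11435962e-05]), 'position': array([ 0.23168014, -0.60676029,  0.22156561]), 'tool_rot': array([-3.08778819e+00, -5.69595993e-01,  6.44220665e-04]), 'ft_force': array([0.98438685, 0.41763616, 0.76377079]), 'torque': array([ 0.00860383, -0.03704062,  0.02539376]), 'grip_force': 0.0, 'grip_width': 0.9990989924829685}
```

View pics/t0b.png

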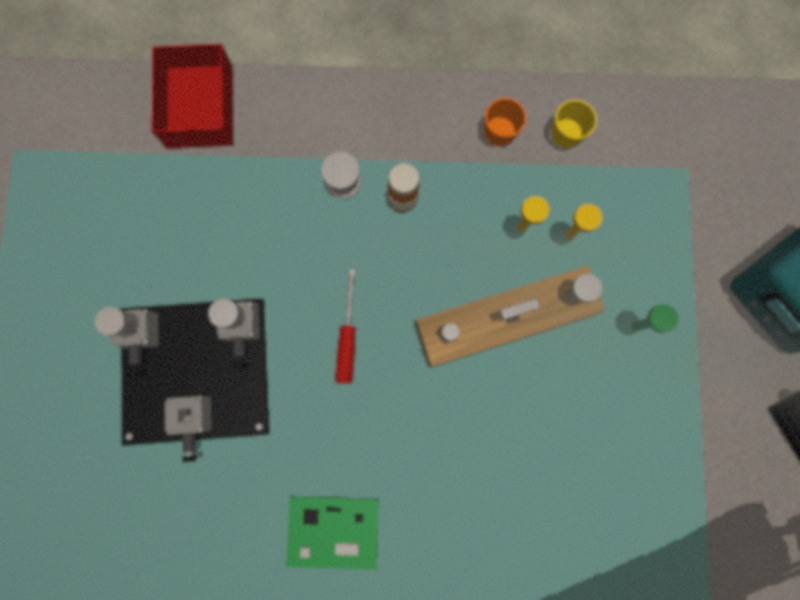

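View pics/s0b.png

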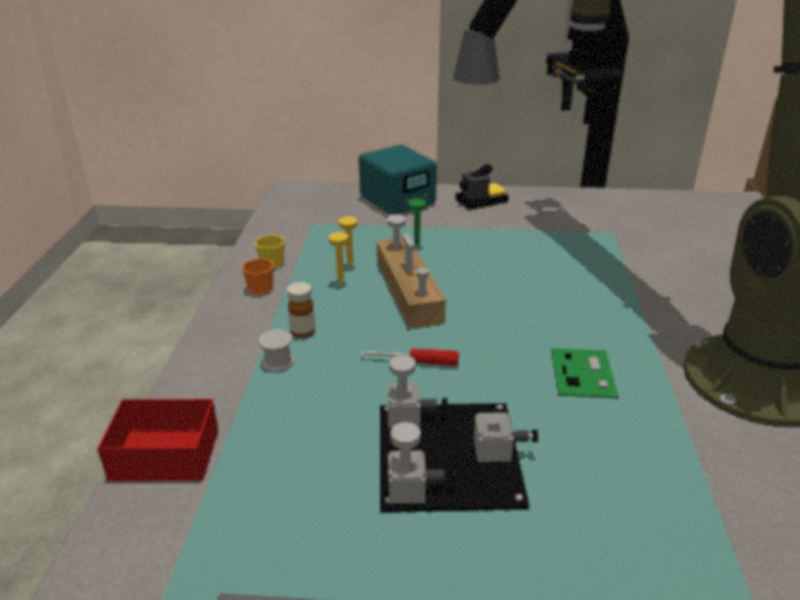

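The top view shows the wide post's cap at about (587,288) of the 800 px picture, next to the green look-alike at (662,318) and a yellow one at (588,217). The empty holder's bore is at (186,415), with its plunger toward the robot at (190,450). In the side view, the bore is at (494,428) and the wanted cap at (396,219).

```bash
python3 - <<'E'
from h import *
a=load('t0')['img'];b=load('s0')['img']
def c(i,u,v): return cv2.resize(i[v:v+60,u:u+80],(400,300),interpolation=cv2.INTER_CUBIC)
cv2.imwrite('pics/c1.png',np.vstack([np.hstack([c(a,85,240),c(a,335,155)]),np.hstack([c(b,285,245),c(b,220,120)])]))
a=load('t0')
for n,u,v,z in [('bore',186,415,.06),('cap',587,288,.11),('rackN',450,332,.095),('capA',224,313,.11),('capB',111,321,.11)]: print(n,onz(a,u*.64,v*.64,z))
E
```

```text
bore [0.42134809 0.19394113 0.06      ]
cap [ 0.59241564 -0.3116449   0.11      ]
rackN [ 0.53398184 -0.1416576   0.095     ]
capA [0.54853937 0.14050045 0.11      ]
capB [0.53481982 0.27906876 0.11      ]
```

View pics/c1.png

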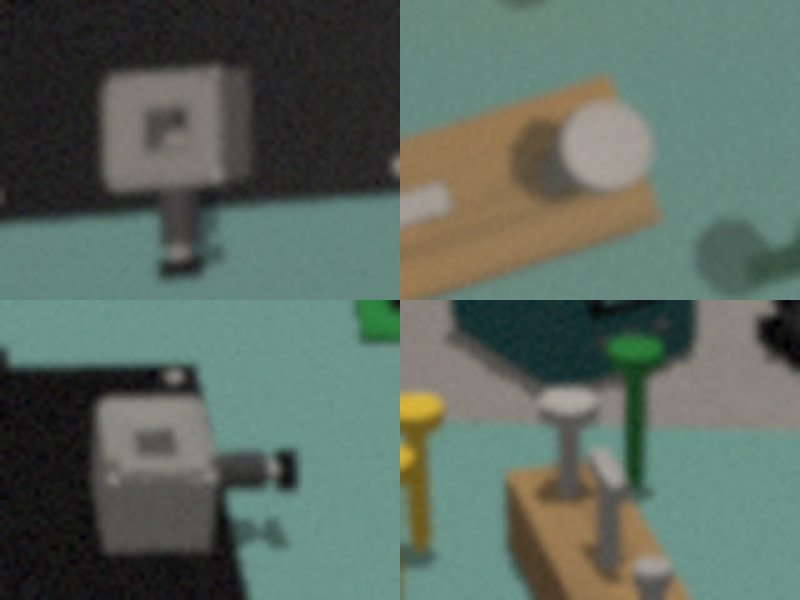

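The crop gives the bore mouth at top (118.2,266) and side (316,273.6), and the wanted cap at top (376.2,184) and side (253.6,140.4). I'll triangulate these.

```bash
cat >> h.py <<'E'
def tri(*obs):
    A=np.zeros((3,3));b=np.zeros(3);L=[]
    for d,u,v in obs:
        r=rot(d['orientation'])@np.array([(u-d['cx'])/f(d),(v-d['cy'])/f(d),1]);r/=np.linalg.norm(r)
        P=np.eye(3)-np.outer(r,r);A+=P;b+=P@d['origin'];L.append((P,d['origin']))
    p=np.linalg.solve(A,b);return p.round(4),[round(np.linalg.norm(P@(p-o))*1e3,1) for P,o in L]
def jog(target,yaw,st):
    "shift in tool axes (cm) and turn about tool z to put TCP at target, tool down, y axis at azimuth yaw(rad)"
    Rt=rot(st['tool_rot']);y=Rt[:,1];cur=np.arctan2(y[1],y[0])
    G=np.column_stack([[-np.sin(yaw),np.cos(yaw),0],[np.cos(yaw),np.sin(yaw),0],[0,0,-1]])
    return (Rt.T@(np.array(target)-st['position'])*100).round(2), R.from_matrix(Rt.T@G).as_rotvec().round(3), round(np.degrees(cur),1)
E
python3 - <<'E'
from h import *
a=load('t0');b=load('s0')
for n,t,s in [('bore',(118.2,266),(316,273.6)),('cap',(376.2,184),(253.6,140.4)),('green',(423.7,203.5),(267,129)),('yel',(376.3,138.9),(.64*348,.64*222)),('capA',(143.4,200.3),(402*.64,364*.64)),('capB',(71,205.4),(405*.64,432*.64))]:
  print(n,tri((a,*t),(b,*s)))
from bench import ctrl; s=ctrl.get_state()
print(jog([.592,-.311,.22],np.arctan2(-.311,.592),s))
E
```

```text
bore (array([0.4205, 0.1986, 0.0507]), [np.float64(0.4), np.float64(0.4)])
cap (array([ 0.5934, -0.3131,  0.1087]), [np.float64(0.1), np.float64(0.1)])
green (array([ 0.5581, -0.407 ,  0.1044]), [np.float64(0.3), np.float64(0.3)])
yel (array([ 0.6885, -0.3192,  0.0972]), [np.float64(0.2), np.float64(0.2)])
capA (array([0.5491, 0.1411, 0.1075]), [np.float64(0.2), np.float64(0.2)])
capB (array([0.5353, 0.2797, 0.1089]), [np.float64(0.3), np.float64(0.3)])
(array([ 44.21, -14.77,   0.18]), array([-0.002, -0.001, -0.722]), np.float64(-69.1))
```

>>> jog_arm(
  rows="5.5 -1.85 0 0 0 0 -0.5;5.5 -1.85 0 0 0 0 -0.5;5.5 -1.85 0 0 0 0 -0.5;5.5 -1.85 0 0 0 0 -0.5;5.5 -1.85 0 0 0 0 -0.5",
  force=40,
)

```text
time: 0.72
position: [0.4568, -0.4213, 0.2221]
tool_rot: [-3.089, -0.57, 0.001]
ft_force: [0.1, -0.3, 0.7]
grip_width: 0.75
grip_force: 0.0
```

>>> jog_arm(
  rows="5.5 -1.85 0 0 0 0 -0.5;5.5 -1.85 0 0 0 0 -0.5;5.5 -1.85 0 0 0 0 -0.5;0 0 0 0 0 -0.18 -0.5;0 0 0 0 0 -0.18 -0.5",
)

```text
time: 1.35
position: [0.5906, -0.3106, 0.2216]
tool_rot: [-2.932, -1.126, 0.001]
ft_force: [-0.0, -0.4, 0.2]
grip_width: 0.746
grip_force: 0.0
```

>>> jog_arm(
  rows="0 0 0 0 0 -0.18 -0.5;0 0 0 0 0 -0.18 -0.5;0 0 0 0 0 0 -0.5",
)

```text
time: 1.72
position: [0.5898, -0.3119, 0.2219]
tool_rot: [-2.691, -1.618, 0.001]
ft_force: [-0.8, 0.3, -1.2]
grip_width: 0.75
grip_force: 0.0
```

```bash
python3 - <<'E'
from h import *
from bench import ctrl
s=ctrl.get_state(); print(s['time'],s['position'],s['joint_positions'],s['grip_width'],jog([.593,-.312,.2],np.arctan2(-.311,.592),s))
w=snap('wrist','w1'); print(w['origin'],w['orientation'],w['vertical_fov'],w['cx'],w['cy'],proj(w,[.593,-.312,.109]))
cv2.imwrite('pics/w1b.png',cv2.resize(w['img'],(800,600),interpolation=cv2.INTER_CUBIC))
E
```

```text
1.725 [ 0.58982047 -0.3119448   0.22189934] [ 0.7542096   0.38795442 -0.41199733  1.3915756   0.15412779  1.3948602
 -0.14553882] 0.7496708264577739 (array([0.14, 0.29, 2.19]), array([-0.001, -0.   , -0.004]), np.float64(-28.0))
[ 0.62540296 -0.24542732  0.38347533] [ 2.78112778 -0.69143733 -0.09933657] 59.65927689993703 253.30326080083003 191.3798640241864 (np.float64(256.5293496738802), np.float64(184.90956469288892))
```

View pics/w1b.png

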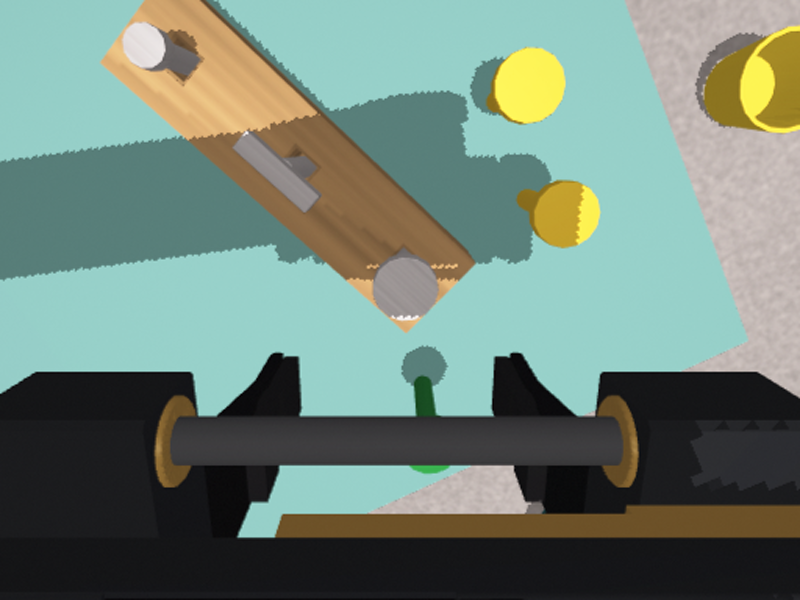

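The wrist view shows the wide cap at (405,289) of the 800 px picture, centred between the fingers. The green look-alike is beyond, at (425,470), and the yellow ones are clear to the right.

```bash
python3 - <<'E'
from h import *
from bench import ctrl
s=ctrl.get_state();w=load('w1');p=onz(w,259.2,185,.109);print(p)
q=(p+[.593,-.3125,.109])/2; q[2]=.084; print(q,jog(q,np.radians(-28),s),proj(w,s['position']))
E
```

```text
[ 0.59496611 -0.31313177  0.109     ]
[ 0.59398305 -0.31281589  0.084     ] (array([ 0.12,  0.41, 13.8 ]), array([-0.001, -0.   , -0.001]), np.float64(-28.1)) (np.float64(253.13928497720002), np.float64(243.64697633189925))
```

>>> jog_arm(
  rows="0.1 0.4 4 0 0 0 -0.5;0 0 4 0 0 0 -0.5;0 0 4 0 0 0 -0.5;0 0 1.8 0 0 0 -0.5;0 0 0 0 0 0 -0.5",
)

```text
time: 2.4
position: [0.5934, -0.3127, 0.0835]
tool_rot: [-2.69, -1.619, 0.002]
ft_force: [0.8, -0.2, 0.2]
grip_width: 0.753
grip_force: 0.0
```

>>> jog_arm(
  rows="0 0 0 0 0 0 1;0 0 0 0 0 0 1;0 0 0 0 0 0 1;0 0 0 0 0 0 1;0 0 0 0 0 0 1",
  force=45,
)

```text
time: 3.02
position: [0.5945, -0.3132, 0.0853]
tool_rot: [2.69, 1.621, 0.001]
ft_force: [-0.2, -0.1, 3.4]
grip_width: 0.392
grip_force: 45.0
```

>>> jog_arm(
  rows="0 0 -1 0 0 0 1;0 0 -3 0 0 0 1;0 0 -3 0 0 0 1;0 0 -4 0 0 0 1;0 0 -2 0 0 0 1",
)

```text
time: 3.65
position: [0.5949, -0.3131, 0.2171]
tool_rot: [2.689, 1.62, 0.002]
ft_force: [0.3, -0.4, -1.2]
grip_width: 0.389
grip_force: 45.0
```

```bash
python3 - <<'E'
from h import *
from bench import ctrl
s=ctrl.get_state(); print(s['time'],s['position'],s['joint_positions'],s['grip_width'],s['grip_force'])
print(jog([.4222,.1985,.21],np.radians(6),s))
w=snap('side','s2');a=snap('top','t2')
c=np.hstack([cv2.resize(i,(400,300)) for i in (w['img'][0:240,100:420],a['img'][60:300,192:])])
cv2.imwrite('pics/c2.png',np.vstack([c,cv2.resize(snap('wrist','w2')['img'],(800,600))[200:500]]))
E
```

```text
3.65 [ 0.5948548  -0.31314508  0.21711473] [ 0.75013278  0.39775663 -0.41144483  1.38840089  0.15863843  1.38503678
 -0.14736205] 0.38929686246374623 44.99987930059433
(array([ 37.18, -39.16,   0.6 ]), array([ 0.003,  0.001, -0.591]), np.float64(-27.8))
```

View pics/c2.png

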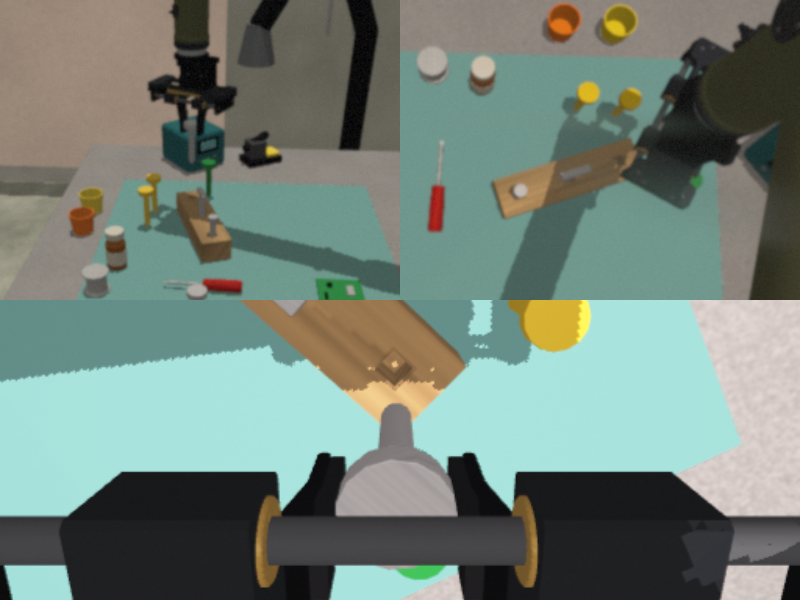

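The post is held upright in the fingers: cap centre near (396,505), foot near (396,405). The rack's end hole is empty and the neighbours are undisturbed. Next I carry it to the holder.

>>> jog_arm(
  rows="2.4 -2.4 -0.5 0 0 0 1;3.7 -3.9 -0.5 0 0 0 1;3.7 -3.9 0 0 0 0 1;3.7 -3.9 0 0 0 0 1;3.7 -3.9 0 0 0 0 1",
)

```text
time: 4.42
position: [0.5133, -0.0752, 0.2223]
tool_rot: [-2.689, -1.62, 0.004]
ft_force: [0.9, 1.0, -1.8]
grip_width: 0.393
grip_force: 45.0
```

>>> jog_arm(
  rows="3.7 -3.9 0 0 0 0 1;3.7 -3.9 0 0 0 0 1;3.7 -3.9 0 0 0 0 1;3.7 -3.9 0 0 0 0 1;2.4 -2.4 0 0 0 0 1",
)

```text
time: 5.05
position: [0.4341, 0.1615, 0.2227]
tool_rot: [-2.688, -1.625, 0.004]
ft_force: [1.3, -0.1, -3.0]
grip_width: 0.388
grip_force: 45.0
```

>>> jog_arm(
  rows="1.2 -1.2 0 0 0 0 1;0 0 0 0 0 -0.15 1;0 0 0 0 0 -0.15 1;0 0 0 0 0 -0.15 1;0 0 0 0 0 -0.14 1",
)

```text
time: 5.68
position: [0.4314, 0.1739, 0.2233]
tool_rot: [-2.099, -2.336, 0.003]
ft_force: [0.3, 0.2, -1.6]
grip_width: 0.395
grip_force: 45.0
```

```bash
python3 - <<'E'
from h import *
from bench import ctrl
s=ctrl.get_state(); print(s['time'],s['position'],s['joint_positions'],s['grip_width'],s['grip_force'])
print(jog([.4222,.1985,.16],np.radians(6),s))
w=snap('wrist','w3');a=snap('top','t3');snap('side','s3')
print(proj(w,[.4222,.1985,.048]),proj(w,[.4222,.1985,.058]),'foot',proj(w,s['position']+[0,0,-.075]))
cv2.imwrite('pics/w3b.png',cv2.resize(w['img'],(800,600),interpolation=cv2.INTER_CUBIC))
E
```

```text
5.675 [0.4314157  0.17394444 0.22329268] [ 0.37513488 -0.06225547 -0.77473645  1.86139041 -0.0449982   1.32715676
 -0.28108175] 0.39499609954069637 44.99915063381195
(array([ 2.54, -0.64,  6.33]), array([-0.002,  0.001,  0.002]), np.float64(6.1))
(np.float64(247.5527446956679), np.float64(145.80974575946834)) (np.float64(247.3686013238166), np.float64(147.3328739699398)) foot (np.float64(254.09631030460966), np.float64(200.17923204368185))
```

View pics/w3b.png

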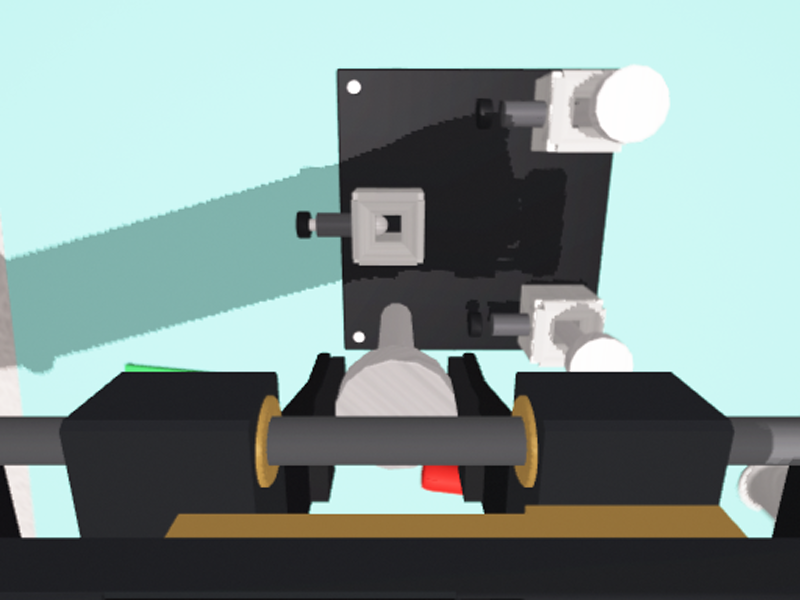

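The empty holder is squarely in view: its bore at (388,227) is within 0.3 mm of the prediction, with the plunger on the left. The post's foot at (396,311) matches the upright prediction. Now moving over the bore and down to just above the mouth.

>>> jog_arm(
  rows="2.5 -0.5 0 0 0 0 1;0 0 3 0 0 0 1;0 0 3 0 0 0 1;0 0 1.8 0 0 0 1;0 0 0 0 0 0 1",
)

```text
time: 6.45
position: [0.423, 0.1992, 0.1453]
tool_rot: [-2.103, -2.331, 0.004]
ft_force: [0.0, 0.2, -1.4]
grip_width: 0.391
grip_force: 45.0
```

```bash
python3 - <<'E'
from h import *
from bench import ctrl
s=ctrl.get_state(); print(s['time'],s['position'],s['grip_width'])
w3=load('w3');p=onz(w3,248.1,145.3,.053);print(p, jog(p,np.radians(6),s))
w=snap('wrist','w4');print(proj(w,s['position']+[0,0,-.075]),proj(w,p))
x=snap('side','s4')['img'][215:325,270:410]
cv2.imwrite('pics/c4.png',np.hstack([cv2.resize(w['img'][90:300,110:390],(440,330),interpolation=cv2.INTER_CUBIC),cv2.resize(x,(360,330),interpolation=cv2.INTER_CUBIC)]))
E
```

```text
6.45 [0.42304843 0.19919619 0.14527102] 0.39104303193258366
[0.42270157 0.19981517 0.053     ] (array([0.07, 0.  , 9.23]), array([-0.003,  0.   , -0.002]), np.float64(5.9))
(np.float64(254.18094474813827), np.float64(200.2015384579144)) (np.float64(253.82474921926075), np.float64(192.75622224259567))
```

View pics/c4.png

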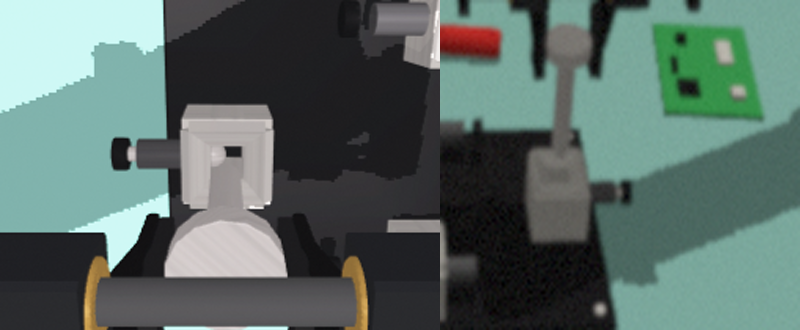

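The post stands over the mouth: foot at about (228,165) in the wrist crop and centred in the holder in the side crop. Its bore stays slightly to +x, as wanted. I'll trim by 1 mm and start down.

>>> jog_arm(
  rows="0.07 0.1 0.5 0 0 0 1;0 0 1 0 0 0 1;0 0 0.8 0 0 0 1;0 0 0.6 0 0 0 1;0 0 0.2 0 0 0 1",
  force=55,
)

```text
time: 7.18
position: [0.4245, 0.2005, 0.1149]
tool_rot: [-2.103, -2.334, 0.001]
ft_force: [-0.0, 0.2, -2.0]
grip_width: 0.391
grip_force: 55.0
```

>>> jog_arm(
  rows="0 0 0.3 0 0 0 1;0 0 0.3 0 0 0 1;0 0 0.3 0 0 0 1;0 0 0.3 0 0 0 1;0 0 0 0 0 0 1",
)

```text
time: 7.8
position: [0.4252, 0.2011, 0.1045]
tool_rot: [2.102, 2.334, 0.001]
ft_force: [-1.9, -0.5, 5.5]
grip_width: 0.39
grip_force: 55.0
```

>>> jog_arm(
  rows="0 0 0.3 0 0 0 1;0 0 0.3 0 0 0 1;0 0 0.3 0 0 0 1;0 0 0.3 0 0 0 1;0 0 0 0 0 0 1",
)

```text
time: 8.43
position: [0.425, 0.2009, 0.0922]
tool_rot: [2.102, 2.334, 0.0]
ft_force: [-1.4, -0.3, 3.1]
grip_width: 0.393
grip_force: 55.0
```

>>> jog_arm(
  rows="0 0 0.3 0 0 0 1;0 0 0.3 0 0 0 1;0 0 0.2 0 0 0 1;0 0 0.1 0 0 0 1;0 0 0 0 0 0 1",
)

```text
time: 9.05
position: [0.4253, 0.2014, 0.0848]
tool_rot: [2.102, 2.333, 0.0]
ft_force: [-6.6, -2.0, 18.8]
grip_width: 0.389
grip_force: 55.0
```

>>> jog_arm(
  rows="0 0 0.1 0 0 0 1;0 0 0.1 0 0 0 1;0 0 0 0 0 0 1",
)

```text
time: 9.43
position: [0.4256, 0.2017, 0.0845]
tool_rot: [2.102, 2.333, -0.0]
ft_force: [-11.6, -3.6, 32.9]
grip_width: 0.388
grip_force: 55.0
```

```bash
python3 - <<'E'
from h import *
s=snap('side','s5')['img'][200:330,230:360]; w=snap('wrist','w5')['img'][90:300,110:390]
cv2.imwrite('pics/c5.png',np.hstack([cv2.resize(s,(400,400),interpolation=cv2.INTER_CUBIC),cv2.resize(w,(400,400),interpolation=cv2.INTER_CUBIC)]))
E
```

```text
(no output)
```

View pics/c5.png

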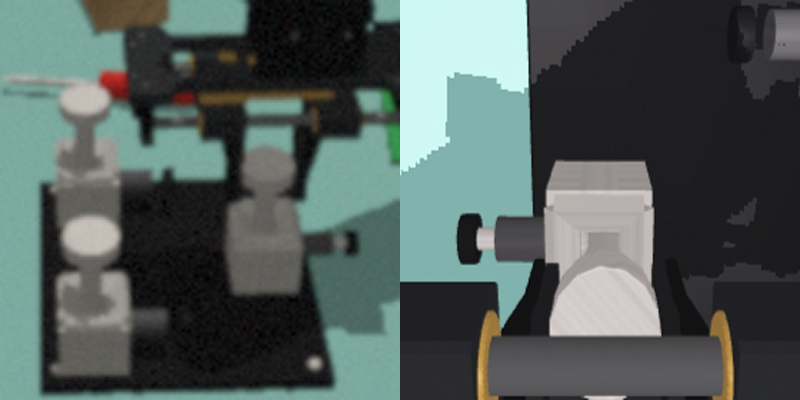

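The force rises stiffly with no further travel, so the post is on the floor. The side crop shows the cap about as far above its holder as on the filled ones (cap (268,162), holder top about y 215). The plunger's tail is pushed out at (487,238). I'll release and rise.

>>> jog_arm(
  rows="0 -0.05 -0.2 0 0 0 1;0 0 0 0 0 0 -0.5;0 0 0 0 0 0 -0.5;0 0 0 0 0 0 -0.5;0 0 0 0 0 0 -0.5",
)

```text
time: 10.15
position: [0.4243, 0.2005, 0.0823]
tool_rot: [-2.103, -2.334, 0.0]
ft_force: [-0.1, 0.1, 0.8]
grip_width: 0.718
grip_force: 0.0
```

>>> jog_arm(
  rows="0 0 -2 0 0 0 -0.5;0 0 -4 0 0 0 -0.5;0 0 -4 0 0 0 -0.5;0 0 -4 0 0 0 -0.5;0 0 0 0 0 0 -0.5",
)

```text
time: 10.78
position: [0.4262, 0.2016, 0.2254]
tool_rot: [2.101, 2.331, 0.008]
ft_force: [0.6, -0.1, 0.3]
grip_width: 0.754
grip_force: 0.0
```

```bash
python3 - <<'E'
from h import *
s=snap('side','s6')['img'][200:330,230:360]; w=snap('wrist','w6')['img'][30:300,60:420]
cv2.imwrite('pics/c6.png',np.hstack([cv2.resize(s,(400,400),interpolation=cv2.INTER_CUBIC),cv2.resize(w,(400,300),interpolation=cv2.INTER_CUBIC)[:400] if 0 else cv2.copyMakeBorder(cv2.resize(w,(400,300),interpolation=cv2.INTER_CUBIC),0,100,0,0,cv2.BORDER_CONSTANT)]))
E
```

```text
(no output)
```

View pics/c6.png

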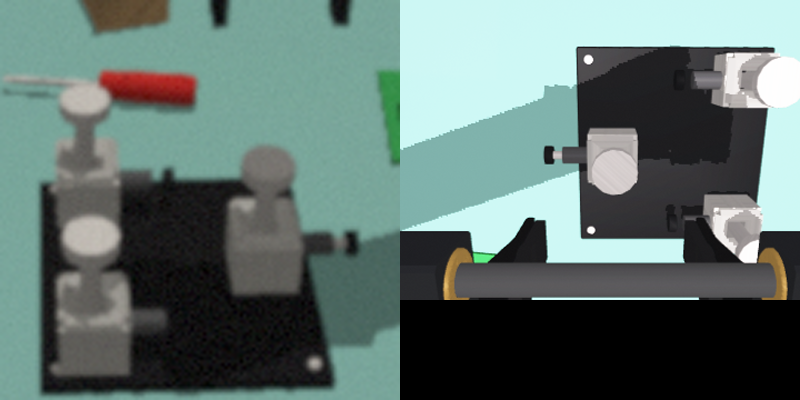

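```bash
python3 - <<'E'
from h import *
w=load('w6');s=load('s6')
print(tri((w,252.6,184.8),(s,317.1,252.3)),tri((w,400.2,103.8),(s,259.6,276.4)))
E
```

```text
(array([0.4235, 0.203 , 0.1122]), [np.float64(0.6), np.float64(0.6)]) (array([0.5344, 0.2807, 0.1099]), [np.float64(0.3), np.float64(0.3)])
```

The post stands upright, released, with its plunger tail out. The cap reads within 2 mm of its mate's, which is inside the noise. To be sure it is home, I'll press it from above with closed fingers.

>>> jog_arm(
  rows="0 -0.2 3 0 0 0 1;0 0 3 0 0 0 1;0 0 3 0 0 0 1;0 0 0.5 0 0 0 1;0 0 0 0 0 0 1",
  force=20,
)

```text
time: 11.5
position: [0.4219, 0.2004, 0.1271]
tool_rot: [-2.102, -2.333, 0.002]
ft_force: [1.1, 0.4, -0.3]
grip_width: 0.267
grip_force: 0.0
```

>>> jog_arm(
  rows="0 0 0.3 0 0 0 1;0 0 0.2 0 0 0 1;0 0 0.2 0 0 0 1;0 0 0.1 0 0 0 1;0 0 0 0 0 0 1",
)

```text
time: 12.12
position: [0.4223, 0.2004, 0.1195]
tool_rot: [2.103, 2.334, -0.0]
ft_force: [-0.1, 0.3, -0.1]
grip_width: 0.006
grip_force: 0.0
```

>>> jog_arm(
  rows="0 0 0.3 0 0 0 1;0 0 0.2 0 0 0 1;0 0 0.2 0 0 0 1;0 0 0.1 0 0 0 1;0 0 0 0 0 0 1",
)

```text
time: 12.75
position: [0.4226, 0.2005, 0.1124]
tool_rot: [2.102, 2.333, -0.0]
ft_force: [-2.5, -1.2, 7.9]
grip_width: 0.005
grip_force: 3.6
```

>>> jog_arm(
  rows="0 0 0.1 0 0 0 1;0 0 0.1 0 0 0 1;0 0 0 0 0 0 1",
)

```text
time: 13.12
position: [0.4231, 0.2006, 0.1122]
tool_rot: [2.102, 2.333, -0.0]
ft_force: [-5.4, -3.4, 20.2]
grip_width: 0.006
grip_force: 10.3
```

>>> jog_arm(
  rows="0 0 0.1 0 0 0 1;0 0 0.1 0 0 0 1;0 0 0.1 0 0 0 1;0 0 0 0 0 0 1",
)

```text
time: 13.62
position: [0.4242, 0.2011, 0.112]
tool_rot: [2.1, 2.331, 0.001]
ft_force: [-11.6, -6.5, 40.3]
grip_width: 0.006
grip_force: 19.9
```

```bash
python3 - <<'E'
from h import *
from bench import ctrl
s=ctrl.get_state(); print(s['position'],s['ft_force'],jog([.549,.141,.15],np.radians(6),s))
E
```

```text
[0.42421847 0.20105868 0.11199121] [-11.61320192  -6.47997856  40.26153662] (array([-7.28, 11.8 , -3.75]), array([ 0.003,  0.003, -0.001]), np.float64(6.0))
```

It does not yield at 40 N. I'll touch a fixed mate's cap with the same fingertips to compare heights directly.

>>> jog_arm(
  rows="0 0 -5 0 0 0 1;-3.6 5 0 0 0 0 1;-3.6 5 0 0 0 0 1;0 1.8 0 0 0 0 1;0 0 3.5 0 0 0 1",
)

```text
time: 14.25
position: [0.5509, 0.1411, 0.123]
tool_rot: [2.104, 2.329, 0.008]
ft_force: [0.4, 0.4, -0.4]
grip_width: 0.003
grip_force: 0.0
```

>>> jog_arm(
  rows="0 0 0.3 0 0 0 1;0 0 0.2 0 0 0 1;0 0 0 0 0 0 1",
)

```text
time: 14.62
position: [0.5476, 0.1413, 0.1176]
tool_rot: [2.102, 2.333, 0.002]
ft_force: [0.3, 0.2, -0.1]
grip_width: -0.0
grip_force: 0.0
```

>>> jog_arm(
  rows="0 0 0.3 0 0 0 1;0 0 0.2 0 0 0 1;0 0 0.2 0 0 0 1;0 0 0 0 0 0 1;0 0 0 0 0 0 1",
)

```text
time: 15.25
position: [0.5475, 0.1411, 0.1124]
tool_rot: [2.102, 2.332, -0.001]
ft_force: [-5.6, -2.1, 15.8]
grip_width: 0.006
grip_force: 8.2
```

The mate's cap is touched at the same 0.112 m, so the post is level and fully home. Retreating and handing in.

>>> jog_arm(
  rows="0 0 -4 0 0 0 1;0 0 -4 0 0 0 1;0 0 -4 0 0 0 1;0 0 0 0 0 0 1;0 0 0 0 0 0 1",
)

```text
time: 15.88
position: [0.5468, 0.1408, 0.229]
tool_rot: [-2.103, -2.334, 0.001]
ft_force: [-0.3, 1.3, -0.9]
grip_width: 0.002
grip_force: 0.0
```

```bash
python3 - <<'E'
from bench import ticket
print(ticket.close_job())
E
```

```text
the job is handed in; nothing more can be done
None
```

I handed the job in at about 16 s (no verdict came back): the wide-capped post is released and stands fully home in the empty holder, past the plunger, its cap at the same 0.112 m as the fixed post I touched.

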